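# Take the spent label roll off its post

### The job

At the sample-filling bench three label rolls stand on upright wooden posts; a fourth post is empty. Take the nearly used-up one, the thinnest of the three, straight up off its post and set it down flat in the empty low cardboard tray, on its end as it stood; do not drop it in. Leave the other two rolls on their posts, undisturbed.

Things in the scene. Friction and masses are not known exactly. Their poses are not given: they have to be found in the camera images.
- thin_roll: The nearly used-up label roll, white paper, 56 mm across (the thinnest), 0.05 to 0.1 kg, rigid, 50 mm tall, 38 mm bore, resting loose (4 mm play) on a fixed pine stand: round base 110 mm wide, 25 mm thick, with an upright 30 mm dowel post through the bore, tip 90 mm above the table. Origin: centre of its underside, 25 mm above the table at the start; z up the axis.
- mid_roll: A bystander roll, 84 mm across, on a stand of its own just like the thin roll's, same heights. Origin: centre of its underside, 25 mm above the table at the start; z up the axis.
- wide_roll: A bystander roll, 104 mm across, on a stand of its own just like the thin roll's, same heights. Origin: centre of its underside, 25 mm above the table at the start; z up the axis.
- tray: The empty, open, low cardboard tray, fixed to the bench: outside 215 mm (its x) by 195 mm (its y), 55 mm tall, walls and floor 5 mm thick. Origin: centre of its underside, on the table, so the inner floor is 5 mm above it. Not to be confused with the taller box full of white sprayer heads at the side.

How it is judged:
By the outcome, as a careful person would: the job done as asked, in the order asked, and still so for the second after the job is handed in, with the robot touching nothing.
It also fails if it takes over 43 s, if anything falls off the work surface, if the arm or the gripper's body presses on something with over 40 N, if the wrist force passes 120 N, or if a joint passes its speed limit or range.

### The arm

A 6-joint arm with a two-finger parallel gripper is mounted at the origin on the work surface. World frame = base frame: x ahead of the robot, y to its left, z up, the work surface at z = 0. Lengths are in m, angles in rad, forces in N, time in s.
With the tool pointing down it reaches from about 0.35 to 0.775 m from the base axis. Payload 5.5 kg.
Tool frame: the origin (TCP) lies at the very end of the fingers, on their centre line; the grasp point (between the pads) lies 19 mm behind it; z points along the fingers, y is the line along which they close (so a half turn about z gives the same grasp; the last joint's range is limited). The gripper opens to 85 mm and grips with 20 to 120 N. Pads are 22 mm wide; open, the fingers measure 114 mm over their backs; the gripper's body (76 mm by 85 mm) begins 54 mm behind the grasp point. The pads swing forward as they close: fully open they stand 13 mm farther back than shut.
Start: joints at [-1.297, 0.313, 0.046, 1.304, 0, 1.431], TCP at [0.231, -0.527, 0.231] pointing down, gripper open.
Joint ranges: [-2.76, 2.76], [-0.86, 1.69], [-1.03, 1.26], [-2.2, 2.34], [-1.47, 1.5], [-3.14, 3.14]. Speed limits (rad/s): [2.57, 2.57, 3.14, 3.14, 3.14, 3.14].

### API

Orientations are given as a unit quaternion [w, x, y, z].
In Python, from workcell import env, viewer, nets gives the robot as it stands. The module is installed in compiled form; this text tells all that it offers.
- The arm moves only by the tool jog_arm, called after ">>>" as name(argument=value, ...) on one line, values as JSON. Schema: {"type":"object","properties":{"deltas":{"type":"array","items":{"type":"object","properties":{"x":{"type":"number"},"y":{"type":"number"},"z":{"type":"number"},"ax":{"type":"number"},"ay":{"type":"number"},"az":{"type":"number"}},"additionalProperties":false},"minItems":1,"maxItems":8},"jaw":{"type":"number"},"grip_force":{"type":"number"},"only":{"type":"string"},"quiet":{"type":"boolean"},"lines":{"type":"string"}},"required":["deltas"],"additionalProperties":false}. deltas is a list of rows, 1 to 8 of them, each an object with the fields x, y, z (the shift in shares of 0.8 m (1.0 is 0.8 m)), ax, ay, az (a rotation vector in shares of 2 rad (1.0 is 2 rad)); a field left out counts as zero; each row is the pose to reach, as a shift and turn from the pose commanded when the call began, along the tool's axes at that moment; what a row does not reach only later rows make up. A row lasts 1/8 s, in which the tool goes at most 0.0625 m and 0.188 rad, less where a joint would pass 70% of its speed; a pose out of reach is approached as far as the arm can. jaw is the finger opening in m, set as the call begins (left out keeps the last). The fingers move at their own pace and stop on an object; grip_force is the grip in N (left out, the last holds). Time passes only in rows, so rows that do not move let the fingers close. The tool returns the time, the measured TCP pose, the force, the opening and the grip force at its end. only (a regular expression) keeps the lines of the reply that match it, lines (a string "A,B") keeps lines A to B, and quiet returns only ok. No shift or turn number may pass 1 either way. Input that does not fit is refused with a message, and nothing moves.
- env.get_state(): the state, without advancing time (a new reading comes with each control period).
- viewer.read_camera(name): name is "scene" or "top"; returns a dict with "image" (420x560x3 uint8, red, green, blue), "K" (3x3 intrinsics, pixels), "R" (3x3) and "t" (3): a world point X has camera coordinates R X + t. Camera axes: x right, y down, z forward; pixel columns grow to the right and rows downward; lengths in m; the calibration is good to about 2 mm. A picture is of the moment at which its call begins. There is no depth.
- env.hand_in(): hands the job in; it is judged then, once.
Trained networks look in a picture, given as the dict that the camera call returned (one of the last four; its "shot" number tells which), for a name from the list of things; names that differ only in an ending like _2 or _b are one class to them, and where a whole thing is asked for, a point or a joint stands for the part that bears it (a point fixed in the world has none). Each returns a list of dicts, best first, with "confidence" (0 to 1); they miss things now and then, are a little off and sometimes report something else, mostly with a low value. They report only what shows in the picture. A call takes as long as a camera call.
- nets.outline_of(label, picture): "region" (420x560 bool, what is visible of it) and "box" ([left, top, right, bottom] in pixels, round what is visible of it).
The state is a dict: "clock": time; "joint_pos": joint angles; "qvel": joint speeds; "tau": joint torques, N m; "tcp_pos": TCP position; "orientation": TCP orientation; "wrist_force": force on the tool from outside, world axes, zero at the start; "ft_torque": the same for the moment, N m; "finger_gap": finger opening in m; "grip_force": force on a finger pad.
Only numpy, scipy, OpenCV 4.12 (cv2) and the standard library are available. Lean on these libraries where they do the work, as an engineer would, in place of code of your own. Each camera call takes 0.05 s, during which the arm holds its last target. There are 200 camera calls.

## Working session

There is one attempt and no reset: what is moved stays moved. The work goes in short steps, Python scripts to look and compute and a tool call to move; the robot and the scene stay as the last step left them, time stands still between calls to the robot, and variables do not carry over. Pictures are saved under pics/ and viewed, at most 10 in all, crops included, and the job is handed in when it is done.

```bash
mkdir -p pics; python3 - <<'E'
from workcell import env, viewer, nets
import cv2,numpy as np
for n in ("top","scene"):
    p=viewer.read_camera(n); cv2.imwrite(f"pics/{n}0.png",p["image"][:,:,::-1])
    print(n,p["K"].tolist(),p["R"].tolist(),p["t"].tolist())
    for l in ("thin_roll","mid_roll","wide_roll","tray"):
        for d in nets.outline_of(l,p)[:2]: print(l,round(d["confidence"],2),d["box"],d["region"].sum())
s=env.get_state();print(s)
E
```

```text
top [[402.67906022555553, 0.0, 278.39554098121175], [0.0, 402.67906022555553, 214.09503116724582], [0.0, 0.0, 1.0]] [[-0.019767506324171673, -0.999803160955034, 0.001698539974916928], [-0.9960573237374858, 0.019546439304520137, -0.08653175451493059], [0.08648152127848664, -0.0034023601862924503, -0.996247645127717]] [-0.03345184970214985, 0.5452230314240658, 0.8791524542722774]
thin_roll 0.95 [260.8, 133.2, 290.2, 163.2] 409
mid_roll 0.69 [123.8, 232.7, 168.8, 273.9] 1262
wide_roll 0.64 [229.1, 208.8, 274.8, 258.8] 1668
tray 0.59 [338.5, 155.0, 444.2, 265.6] 9196
scene [[448.41833175685065, 0.0, 270.96822809549235], [0.0, 448.41833175685065, 208.571702632376], [0.0, 0.0, 1.0]] [[0.837407349896359, 0.5464238215435526, 0.013036011249485453], [0.4532288604811942, -0.6808580215514765, -0.5753398600096533], [-0.3055037321645599, 0.4877021239842504, -0.8178105574610638]] [-0.4562907004993866, -0.21336627816699474, 1.2195739047197232]
thin_roll 0.96 [301.0, 238.6, 330.6, 273.1] 505
mid_roll 0.8 [280.2, 114.0, 314.3, 149.6] 910
wide_roll 0.88 [235.2, 172.2, 280.2, 220.5] 1576
tray 0.66 [116.5, 247.3, 265.7, 396.7] 11784
{'clock': 0.5, 'joint_pos': array([-1.29660160e+00,  3.13236091e-01,  4.60685751e-02,  1.30358217e+00,
       -1.96077928e-06,  1.43119634e+00]), 'qvel': array([-0.00032242, -0.00050254, -0.00027401, -0.00055925,  0.00101784,
       -0.00165527]), 'tau': array([-1.45575847e-03, -4.80000401e+01,  2.98534280e+01,  2.13005333e-03,
       -1.07460337e-04,  4.98643303e-06]), 'tcp_pos': array([ 0.23119949, -0.52650709,  0.23128976]), 'orientation': array([2.33341012e-05, 9.78672983e-01, 2.05424419e-01, 5.90084744e-07]), 'wrist_force': array([ 0.08035649, -0.62210885, -0.56404135]), 'ft_torque': array([ 0.03614813, -0.07389857,  0.01549632]), 'grip_force': 0.0, 'finger_gap': 0.08515215623144096}
```

View pics/top0.png

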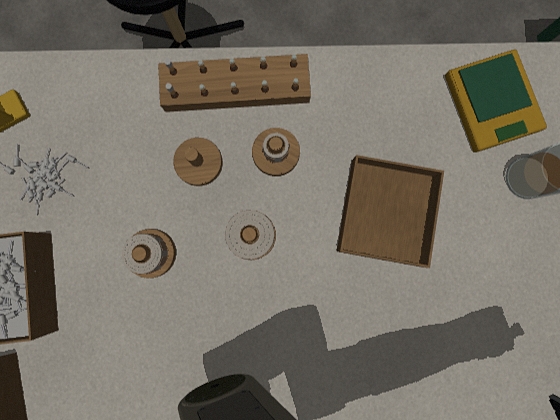

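View pics/scene0.png

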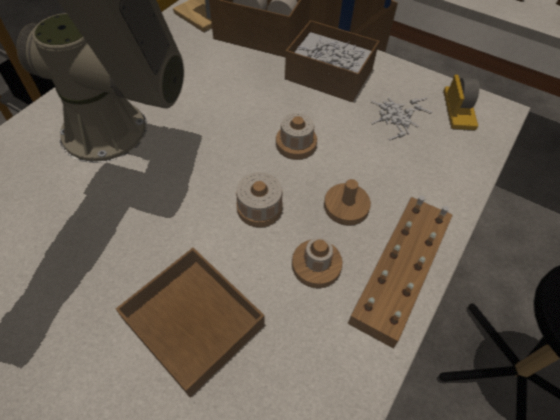

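```bash
cat > m.py <<'E'
from workcell import env, viewer, nets
import cv2,numpy as np
from scipy.optimize import minimize
def proj(p,X):
    c=X@p["R"].T+p["t"]; u=c@p["K"].T; return u[:,:2]/u[:,2:]
def hullmask(uv):
    m=np.zeros((420*4,560*4),np.uint8)
    cv2.fillConvexPoly(m,cv2.convexHull((uv*4+1.5).round().astype(np.int32)),1); return m
def fit(pts,obs,x0,d):
    # obs: list of (picture, region); pts(params)->Nx3
    T=[]
    for p,r in obs:
        n,lab,st,_=cv2.connectedComponentsWithStats(r.astype(np.uint8))
        k=1+np.argmax(st[1:,4]); v,u=np.where(lab==k)
        T.append((p,hullmask(np.concatenate([np.c_[u+a,v+b] for a in(-.4,.4) for b in(-.4,.4)]))))
    def cost(q):
        e=0
        for p,t in T:
            h=hullmask(proj(p,pts(q))); e+=1-(h&t).sum()/max(1,(h|t).sum())
        return e
    s=np.vstack([x0]+[np.array(x0)+np.eye(len(x0))[i]*d[i] for i in range(len(x0))])
    r=minimize(cost,x0,method="Nelder-Mead",options=dict(initial_simplex=s,xatol=1e-4,fatol=1e-4))
    return r.x,r.fun
a=np.linspace(0,2*np.pi,48,endpoint=False)
def cyl(D,z0=.025,z1=.075):
    return lambda q: np.concatenate([np.c_[q[0]+D/2*np.cos(a),q[1]+D/2*np.sin(a),0*a+z] for z in(z0,z1)])
def tray(q):
    c,s=np.cos(q[2]),np.sin(q[2])
    P=np.array([[i*.1075,j*.0975] for i in(1,-1) for j in(1,-1)])@np.array([[c,s],[-s,c]])+q[:2]
    return np.concatenate([np.c_[P,np.full(4,z)] for z in(0,.055)])
def back(p,uv,z):
    d=p["R"].T@np.linalg.solve(p["K"],[*uv,1]); o=-p["R"].T@p["t"]; return (o+d*(z-o[2])/d[2])[:2]
def top(l,p):
    return nets.outline_of(l,p)[0]["region"]
E
python3 - <<'E'
from m import *
P=[viewer.read_camera(n) for n in("top","scene")]
for l,D,uv in(("thin_roll",.056,(275,147)),("mid_roll",.084,(146,253)),("wide_roll",.104,(251,234))):
    R=[(p,top(l,p)) for p in P]
    x0=back(P[0],uv,.05)
    print(l,x0,"both",fit(cyl(D),R,x0,(.02,.02)),[fit(cyl(D),[r],x0,(.02,.02)) for r in R])
R=[(p,top("tray",p)) for p in P]; x0=[*back(P[0],(391,211),.03),0]
for y in(-.15,1.42): print("tray",x0,fit(tray,R,[*x0[:2],y],(.02,.02,.1)),[fit(tray,[r],[*x0[:2],y],(.02,.02,.1)) for r in R])
print("base ctr",back(P[0],(276,152),.0125),"empty",back(P[0],(198,161),.0125), "post tip",back(P[0],(193.5,155),.09))
E
```

```text
thin_roll [ 0.69101378 -0.03953597] both (array([ 0.68828311, -0.04122218]), np.float64(0.1331245571492562)) [(array([ 0.68887422, -0.04122183]), np.float64(0.046804932735425964)), (array([ 0.68805899, -0.04079715]), np.float64(0.08407952648353312))]
mid_roll [0.46355562 0.2431024 ] both (array([0.46208929, 0.24411677]), np.float64(0.11479099746314592)) [(array([0.46210996, 0.24440154]), np.float64(0.04581234256926947)), (array([0.46093797, 0.24614447]), np.float64(0.06633372502937718))]
wide_roll [0.50005257 0.01611249] both (array([0.49816574, 0.01781404]), np.float64(1.0239994973927247)) [(array([0.49816574, 0.01781404]), np.float64(0.023999497392724778)), (array([0.50005257, 0.01611249]), np.float64(1.0))]
tray [np.float64(0.5459070358032512), np.float64(-0.29522003763586097), 0] (array([ 0.54354866, -0.28996392, -0.1960095 ]), np.float64(0.05250035499503902)) [(array([ 0.54360976, -0.29091786, -0.19478913]), np.float64(0.03403848390473363)), (array([ 0.54275802, -0.28973567, -0.20082336]), np.float64(0.017240750865682553))]
tray [np.float64(0.5459070358032512), np.float64(-0.29522003763586097), 0] (array([ 0.54489904, -0.28948851,  1.2677387 ]), np.float64(0.28719852393548484)) [(array([ 0.54494425, -0.291138  ,  1.27476737]), np.float64(0.14209220161615665)), (array([ 0.54640304, -0.28726076,  1.30543648]), np.float64(0.14497657976998513))]
base ctr [ 0.68890354 -0.04154543] empty [0.67135479 0.13786155] post tip [0.66690526 0.13205436]
```

The manual's scale: shifts go in shares of 0.8 m and turns go in shares of 2 rad. Converting my numbers, 0.4 m is 0.5, 0.15 m is 0.1875.

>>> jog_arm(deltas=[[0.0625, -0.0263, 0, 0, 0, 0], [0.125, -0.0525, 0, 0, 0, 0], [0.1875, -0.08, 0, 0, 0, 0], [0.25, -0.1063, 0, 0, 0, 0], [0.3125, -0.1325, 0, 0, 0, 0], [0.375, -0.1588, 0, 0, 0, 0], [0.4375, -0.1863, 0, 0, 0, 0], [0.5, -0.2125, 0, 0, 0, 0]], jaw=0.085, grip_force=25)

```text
refused: deltas[0]: [0.0625, -0.0263, 0, 0, 0, 0] is not of type 'object' (schema: type "object"). Nothing was moved.
```

Wrong form. The message asks for a list of objects with named fields, so I'll send the same numbers that way.

>>> jog_arm(deltas=[{"x": 0.0625, "y": -0.0263}, {"x": 0.125, "y": -0.0525}, {"x": 0.1875, "y": -0.08}, {"x": 0.25, "y": -0.1063}, {"x": 0.3125, "y": -0.1325}, {"x": 0.375, "y": -0.1588}, {"x": 0.4375, "y": -0.1863}, {"x": 0.5, "y": -0.2125}], jaw=0.085, grip_force=25)

```text
clock: 2.0
tcp_pos: [0.5302, -0.2086, 0.2315]
orientation: [0.0, 0.979, 0.205, 0.0]
wrist_force: [0.5, -0.8, -0.1]
finger_gap: 0.085
grip_force: 0.0
```

>>> jog_arm(deltas=[{"x": 0.0625, "y": -0.0263}, {"x": 0.125, "y": -0.0525}, {"x": 0.1875, "y": -0.08}, {"x": 0.25, "y": -0.1063, "z": 0.025}, {"x": 0.2675, "y": -0.1138, "z": 0.075}, {"x": 0.2675, "y": -0.1138, "z": 0.1125}, {"x": 0.2675, "y": -0.1138, "z": 0.1125}, {"x": 0.2675, "y": -0.1138, "z": 0.1125}])

```text
clock: 3.0
tcp_pos: [0.689, -0.041, 0.1427]
orientation: [0.0, 0.979, 0.205, 0.001]
wrist_force: [-1.0, 0.3, 0.0]
finger_gap: 0.0851
grip_force: 0.0
```

```bash
python3 - <<'E'
from m import *
s=env.get_state();print(s["tcp_pos"],s["orientation"],s["joint_pos"])
from scipy.spatial.transform import Rotation as Ro
w,x,y,z=s["orientation"]; R=Ro.from_quat([x,y,z,w])
print(R.inv().apply(np.array([.6885,-.0411,.036])-s["tcp_pos"]))
for n in("top","scene"):
    p=viewer.read_camera(n); cv2.imwrite(f"pics/{n}1.png",p["image"][:,:,::-1])
E
```

```text
[ 0.68895135 -0.04101882  0.14265484] [3.27006112e-04 9.78707838e-01 2.05256927e-01 6.74323835e-04] [-1.75596854e-01  5.71883366e-01  2.27685356e-01  1.22510304e+00
 -1.03643537e-04  2.55254317e+00]
[-0.0005724  -0.0002048   0.10665409]
```

View pics/scene1.png

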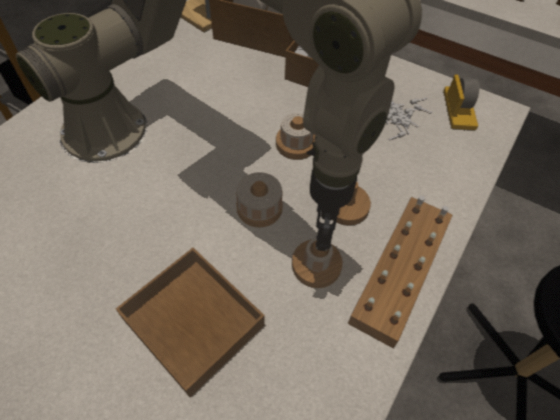

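The gripper hangs centred above the thin roll (hand at ~(325,225), roll at ~(319,255)). I'll descend and close.

Converted, 0.104 m is 0.13, 0.06 m is 0.075.

>>> jog_arm(deltas=[{"z": 0.0375}, {"z": 0.075}, {"z": 0.1}, {"z": 0.1188}, {"z": 0.13}, {"z": 0.13}])

```text
clock: 3.85
tcp_pos: [0.6884, -0.0408, 0.0373]
orientation: [0.0, 0.979, 0.205, -0.0]
wrist_force: [-1.0, 0.3, 0.8]
finger_gap: 0.0849
grip_force: 0.0
```

>>> jog_arm(deltas=[{}, {}, {}, {}, {}, {}, {}, {}], jaw=0.04, grip_force=25)

```text
clock: 4.85
tcp_pos: [0.6893, -0.0408, 0.0384]
orientation: [0.0, 0.979, 0.205, 0.001]
wrist_force: [-1.0, 0.4, 5.8]
finger_gap: 0.0548
grip_force: 27.3
```

Converted, -0.11 m is -0.1375, -0.095 m is -0.1188.

>>> jog_arm(deltas=[{"z": -0.01}, {"z": -0.025}, {"z": -0.0438}, {"z": -0.0688}, {"z": -0.0938}, {"z": -0.1188}, {"z": -0.1375}, {"z": -0.1375}])

```text
clock: 5.85
tcp_pos: [0.6895, -0.0408, 0.1493]
orientation: [0.001, 0.979, 0.205, 0.002]
wrist_force: [-0.3, -0.3, -0.8]
finger_gap: 0.0547
grip_force: 26.8
```

```bash
python3 - <<'E'
from m import *
s=env.get_state();print(s["wrist_force"],s["tcp_pos"])
for n in("top","scene"):
    p=viewer.read_camera(n); cv2.imwrite(f"pics/{n}2.png",p["image"][:,:,::-1])
    if n=="scene": cv2.imwrite("pics/crop2.png",cv2.resize(p["image"][130:330,200:420,::-1],None,fx=3,fy=3)[:600])
E
```

```text
[-0.31132816 -0.2670705  -0.81378457] [ 0.68948273 -0.04081993  0.14930095]
```

View pics/crop2.png

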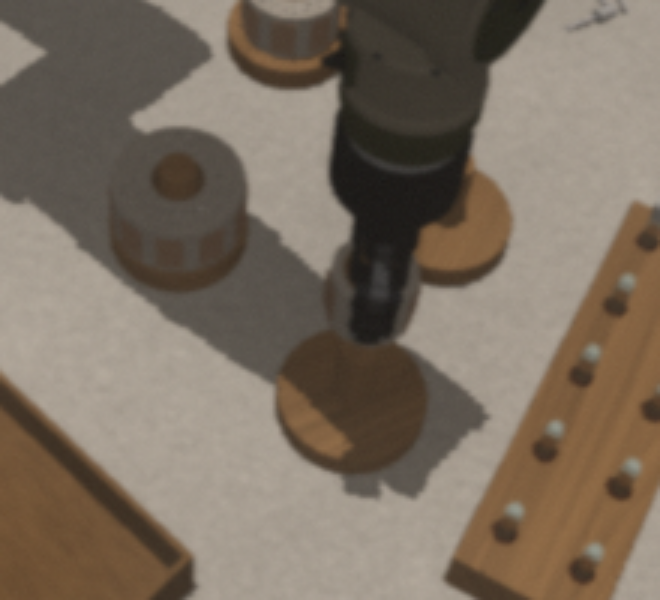

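The roll is held upright between the fingers at crop ~(370,290), clear of its post. The stand is at ~(350,400), and the wide roll hasn't moved. Next is the move over the tray.

>>> jog_arm(deltas=[{"x": -0.0188, "y": 0.0138}, {"x": -0.0625, "y": 0.045}, {"x": -0.1125, "y": 0.0813}, {"x": -0.1625, "y": 0.1175}, {"x": -0.2125, "y": 0.1538}, {"x": -0.2563, "y": 0.185}, {"x": -0.2838, "y": 0.205}, {"x": -0.2925, "y": 0.2113}])

```text
clock: 6.95
tcp_pos: [0.54, -0.2913, 0.1466]
orientation: [-0.0, 0.979, 0.204, -0.001]
wrist_force: [0.7, 0.4, -0.2]
finger_gap: 0.0543
grip_force: 26.8
```

>>> jog_arm(deltas=[{}, {}])

```text
clock: 7.2
tcp_pos: [0.5424, -0.2886, 0.1471]
orientation: [-0.0, 0.979, 0.206, -0.0]
wrist_force: [0.9, 0.6, 0.0]
finger_gap: 0.0542
grip_force: 26.8
```

```bash
python3 - <<'E'
from m import *
s=env.get_state();print(s["wrist_force"],s["tcp_pos"])
for n in("top","scene"):
    p=viewer.read_camera(n); cv2.imwrite(f"pics/{n}3.png",p["image"][:,:,::-1])
    if n=="scene": cv2.imwrite("pics/crop3.png",cv2.resize(p["image"][200:400,90:310,::-1],None,fx=3,fy=3)[:600])
    r=nets.outline_of("thin_roll",p)
    if r: print(n,r[0]["confidence"],r[0]["box"],"top pred box", [f(proj(p,cyl(.056,.136,.186)([.5435,-.29]))) .round(1) for f in (lambda q:q.min(0),lambda q:q.max(0))])
E
```

```text
[0.9071694  0.55519313 0.01777782] [ 0.54235638 -0.28863619  0.14710259]
top 0.5 [390.0, 191.7, 419.2, 225.0] top pred box [array([389.3, 189.3]), array([427.1, 221.4])]
scene 0.75 [176.7, 268.3, 196.2, 307.5] top pred box [array([161.5, 266.7]), array([198.4, 308.6])]
```

View pics/crop3.png

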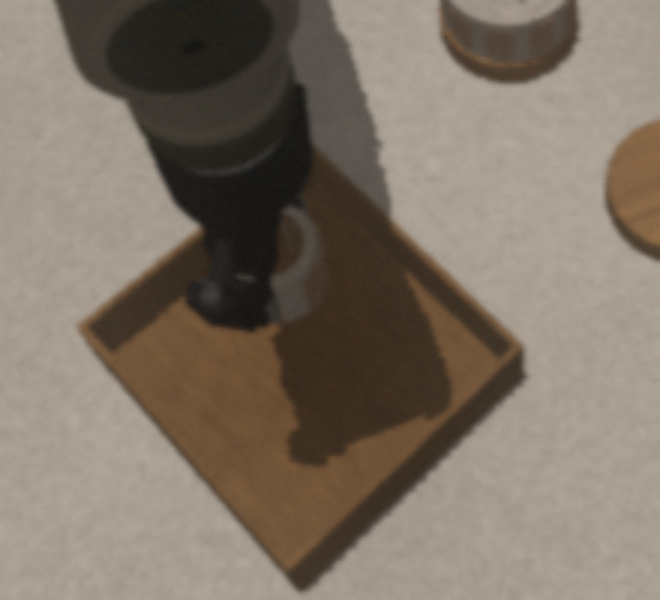

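The roll is over the tray centre at crop ~(300,260), at the height I predicted. I'll lower it, feeling for contact.

Converted, 0.117 m is 0.1463, 0.11 m is 0.1375.

>>> jog_arm(deltas=[{"z": 0.0188}, {"z": 0.05}, {"z": 0.0875}, {"z": 0.1188}, {"z": 0.1375}, {"z": 0.1463}, {"z": 0.1463}, {"z": 0.1463}])

```text
clock: 8.4
tcp_pos: [0.5428, -0.29, 0.0313]
orientation: [0.001, 0.979, 0.205, 0.001]
wrist_force: [-0.3, 0.7, -0.9]
finger_gap: 0.0544
grip_force: 26.8
```

>>> jog_arm(deltas=[{"z": 0.0025}, {"z": 0.005}, {"z": 0.0075}, {"z": 0.0075}])

```text
clock: 8.9
tcp_pos: [0.542, -0.2894, 0.0241]
orientation: [-0.0, 0.979, 0.205, -0.0]
wrist_force: [-0.7, 0.3, -1.2]
finger_gap: 0.0544
grip_force: 26.8
```

Converted, 0.003 m is 0.0038, 0.002 m is 0.0025.

>>> jog_arm(deltas=[{"z": 0.0013}, {"z": 0.0025}, {"z": 0.0038}, {"z": 0.0038}])

```text
clock: 9.4
tcp_pos: [0.5421, -0.2894, 0.0212]
orientation: [-0.0, 0.979, 0.205, -0.0]
wrist_force: [-0.0, 0.3, -0.4]
finger_gap: 0.0544
grip_force: 26.8
```

>>> jog_arm(deltas=[{"z": 0.0013}, {"z": 0.0025}, {"z": 0.0025}, {"z": 0.0025}])

```text
clock: 9.9
tcp_pos: [0.5422, -0.2895, 0.0193]
orientation: [0.0, 0.979, 0.205, 0.0]
wrist_force: [0.6, -0.1, -0.1]
finger_gap: 0.0543
grip_force: 26.8
```

Converted, 0.001 m is 0.0013.

>>> jog_arm(deltas=[{"z": 0.0013}, {"z": 0.0013}, {"z": 0.0013}])

```text
clock: 10.28
tcp_pos: [0.5422, -0.2896, 0.0184]
orientation: [0.0, 0.979, 0.205, 0.0]
wrist_force: [-0.7, -0.4, 0.9]
finger_gap: 0.0543
grip_force: 26.8
```

>>> jog_arm(deltas=[{"z": 0.0013}, {"z": 0.0013}, {"z": 0.0013}])

```text
clock: 10.65
tcp_pos: [0.5423, -0.2896, 0.0184]
orientation: [0.0, 0.979, 0.205, 0.0]
wrist_force: [-3.1, 1.1, 7.8]
finger_gap: 0.0543
grip_force: 27.5
```

Contact with the tray floor at TCP z = 0.0184, as expected. Now I'll release.

>>> jog_arm(deltas=[{}, {}, {}], jaw=0.06)

```text
clock: 11.02
tcp_pos: [0.5421, -0.2894, 0.017]
orientation: [-0.0, 0.979, 0.205, -0.0]
wrist_force: [-1.1, 0.1, 0.9]
finger_gap: 0.0602
grip_force: 0.0
```

>>> jog_arm(deltas=[{}, {}, {}, {}], jaw=0.08)

```text
clock: 11.52
tcp_pos: [0.5421, -0.2895, 0.0173]
orientation: [0.0, 0.979, 0.205, 0.0]
wrist_force: [0.9, -0.5, -0.2]
finger_gap: 0.0797
grip_force: 0.0
```

>>> jog_arm(deltas=[{"z": -0.01}, {"z": -0.0313}, {"z": -0.0625}, {"z": -0.1}, {"z": -0.1375}, {"z": -0.175}, {"z": -0.2}, {"z": -0.2}])

```text
clock: 12.52
tcp_pos: [0.5434, -0.2904, 0.1806]
orientation: [0.002, 0.979, 0.205, 0.002]
wrist_force: [0.7, -0.0, -0.1]
finger_gap: 0.0797
grip_force: 0.0
```

>>> jog_arm(deltas=[{"x": -0.0375, "y": 0.0188}, {"x": -0.0875, "y": 0.0375}, {"x": -0.1375, "y": 0.0563}, {"x": -0.1875, "y": 0.075}, {"x": -0.2375, "y": 0.0938}, {"x": -0.2625, "y": 0.1}, {"x": -0.2625, "y": 0.1}])

```text
clock: 13.4
tcp_pos: [0.381, -0.4475, 0.1768]
orientation: [-0.0, 0.979, 0.204, -0.0]
wrist_force: [0.0, 0.4, 0.3]
finger_gap: 0.0798
grip_force: 0.0
```

```bash
python3 - <<'E'
from m import *
P=[viewer.read_camera(n) for n in("top","scene")]
cv2.imwrite("pics/end.png",np.hstack([cv2.resize(p["image"],(400,300)) for p in P])[:,:,::-1])
for l,D,z in(("thin_roll",.056,.005),("mid_roll",.084,.025),("wide_roll",.104,.025)):
    for p in P:
        r=nets.outline_of(l,p)
        if r: print(l,r[0]["confidence"],r[0]["box"],fit(cyl(D,z,z+.05),[(p,r[0]["region"])],dict(t=[.543,-.29],m=[.462,.244],w=[.498,.018])[l[0]],(.01,.01)))
E
```

```text
thin_roll 0.67 [374.7, 197.4, 405.3, 228.6] (array([ 0.5410445 , -0.29048851]), np.float64(0.05243243243243245))
thin_roll 0.92 [173.8, 294.7, 203.5, 334.6] (array([ 0.54182991, -0.29039763]), np.float64(0.053270581815701545))
mid_roll 0.96 [122.1, 234.8, 168.4, 276.6] (array([0.4619814 , 0.24562055]), np.float64(0.039618081692484486))
mid_roll 0.87 [279.4, 114.8, 312.7, 148.9] (array([0.46118671, 0.24615866]), np.float64(0.030466970387243775))
wide_roll 0.68 [226.1, 209.0, 276.8, 263.2] (array([0.49799781, 0.01780283]), np.float64(0.03353014294592915))
wide_roll 0.8 [235.2, 171.7, 281.8, 221.0] (array([0.4968698 , 0.01993424]), np.float64(0.027040477770404747))
```

View pics/end.png

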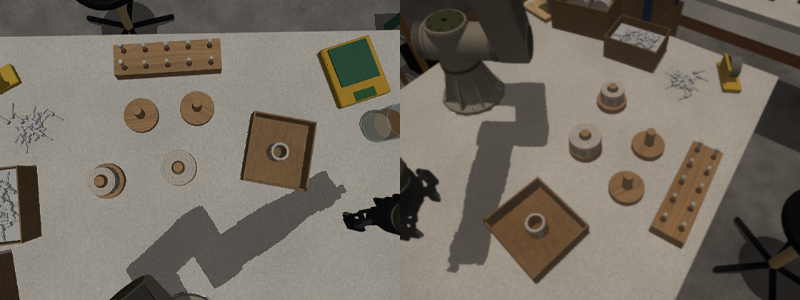

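The thin roll stands upright in the middle of the tray, at (280,151) in the left view and (536,224) in the right. The other two rolls haven't moved, and the arm is clear.

```bash
python3 -c "
from workcell import env
print(env.hand_in())"
```

```text
the job is handed in; nothing more can be done
None
```

The thin roll is off its post and stands upright on its end in the middle of the tray; the other two rolls are undisturbed on their posts, and the job was handed in at about 13.5 s with the arm clear.

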